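Vent the glue pot, then take off its filler cap whichever way it turns

ROBOT

A 6-joint arm with a two-finger parallel gripper is mounted at the origin on a cart in front of the work surface, level with it; the furniture and walls round the work are solid. World frame = base frame: x ahead of the robot, y to its left, z up, the work surface at z = 0. Lengths are in m, angles in rad, forces in N, time in s.
With the tool pointing down it reaches from about 0.25 to 0.8 m from the base axis. Payload 3.9 kg.
Tool frame: the origin (TCP) lies at the very end of the fingers, on their centre line; the grasp point (between the pads) lies pinch_z behind it (pinch_z is the distance from the TCP to the grasp point, in m); z points along the fingers, y is the line along which they close (so a half turn about z gives the same grasp; the last joint's range is limited). The gripper opens to 85 mm and grips with 20 to 120 N. Pads are 22 mm wide; open, the fingers measure 114 mm over their backs; the gripper's body (76 mm by 85 mm) begins 54 mm behind the grasp point. The pads swing forward as they close: fully open they stand 13 mm farther back than shut.
Start: joints at [1.174, 0.26, -0.138, 1.173, 0, 1.571], TCP at [0.203, 0.484, 0.203] pointing down, gripper open.
Joint ranges: [-2.78, 2.78], [-0.83, 1.72], [-1.28, 1.37], [-1.9, 2.12], [-1.57, 1.48], [-3.14, 3.14]. Speed limits (rad/s): [2.57, 2.57, 3.14, 3.14, 3.14, 3.14].

INTERFACE

Orientations are given as a 3x3 rotation matrix whose columns are the frame's x, y, z axes.
In Python, from plant import state, camera, calibration, finish_job, pinch_z gives the robot as it stands. The module is installed in compiled form; this text tells all that it offers.
- The arm moves only by the shell command python3 -m pendant 'ROWS' [OPENING]. ROWS is a JSON object of lists of equal length, an entry for each row: "offset": the shift along the tool's x, y, z in mm, a list of three; "spin": the turn about the tool's z in rad. A call has 1 to 12 rows; each row is the pose to reach, as a shift and turn from the pose commanded when the call began, along the tool's axes at that moment; what a row does not reach only later rows make up. A row lasts 1/8 s, in which the tool goes at most 62.5 mm and 10.7 degrees, less where a joint would pass 70% of its speed; a pose out of reach is approached as far as the arm can. A call with a gripper value outside its range is refused whole. OPENING is the closure, from -1 (fully open) to 1 (shut), set as the call begins (- or left out, the last holds). The fingers move at their own pace and stop on an object; the grip force is fixed at half the most. Time passes only in rows, so rows that repeat a pose let the fingers close. It gives the time, the measured TCP pose, the force, the opening and the grip force at its end, in the units of the state.
- state(): the state, without advancing time (a new reading comes with each control period).
- camera(name): name is "side" or "top"; returns the picture (384x512x3 uint8, red, green, blue); there is no depth.
- calibration(name): a dict with "fx", "fy", "cx", "cy" (pixels), "dist" ([k1, k2, p1, p2, k3] as OpenCV has them; the pictures are not rectified), "camera_from_world" (4x4, takes a point from world to camera coordinates). Camera axes: x right, y up, looking along -z (the intrinsics and any distortion apply to the point x, -y, -z); pixel columns grow to the right and rows downward; lengths in m; the calibration is good to about 2 mm. A picture is of the moment at which its call begins. calibration takes no time and is no camera call.
- finish_job(): hands the job in; it is judged then, once.
The state is a dict: "time": time; "q": joint angles; "qvel": joint speeds; "tau": joint torques, N m; "tcp_pos": TCP position; "ee_rot": TCP orientation; "wrist_force": force on the tool from outside, world axes, zero at the start; "ft_torque": the same for the moment, N m; "gripper_width": finger opening in m; "grasp_force": force on a finger pad.
Only numpy, scipy, OpenCV 4.12 (cv2) and the standard library are available. Lean on these libraries where they do the work, as an engineer would, in place of code of your own. Each camera call takes 0.05 s, during which the arm holds its last target. There are 200 camera calls.

TASK

The glue pot has been under air pressure and we want to look in at the glue: first vent it by pulling the vent lever all the way over against its spring, and ease the lever back slowly to its rest without letting it fly back. Then take off the filler cap - pots like this come with left-hand or right-hand threads and you cannot see which, so find out by trying it one way and, if it will not give, the other - and finish still holding the cap in the gripper, level and still, about a hand's breadth above where it sat. Leave the other things on the bench where they are.

Things in the scene. Friction and masses are not known exactly. Their poses are not given: they have to be found in the camera images.
- glue_pot: Aluminium pressure pot for glue, fixed: round tank 194 mm across, lid top 130 mm above the bench, wing nuts on the rim to 143 mm. Origin: its centre on the bench. -x front: brass outlet, low, 150 mm out. +x back: grey air regulator 176 mm from the centre, 62 mm square, 206 mm high. +y left: round gauge 130 mm out, top at 152 mm. -y right: vent valve 135 mm out.
- filler_mouth (a point): Centre of the rim of the filler neck under the cap, in the middle of the lid, 156 mm above the bench; neck 38 mm across. Its coarse two-start thread may be left-hand or right-hand: whether the cap loosens counter-clockwise or clockwise seen from above differs from time to time and does not show from outside.
- filler_cap: Black plastic filler cap on the neck, 70 to 120 g. Origin: centre of its underside, 138 mm above the bench while on; z up. Skirt 60 mm across, 22 mm high; above it a round ribbed grip, 44 mm across, 26 mm high (top 48 mm above the origin), to be taken from above at any yaw. Locked, it still has about 3 mm of lift and 1.5 mm of side play.
- cap_grip (a point): Middle of the cap's ribbed grip, 35 mm above its underside. From closed, turned the loosening way by 65 to 100 degrees the cap is free and lifts straight up (at about 110 it meets an open stop); it does not rise as it turns and leaves the neck after 15 mm of lift. The wrong way it meets a hard stop within 10 degrees; twisting on only slips in the fingers.
- vent_lever (a joint): Vent lever's angle in rad: 0 at rest (leaning 0.40 rad to the pot's back, +x of the pot), 0.9 fully pulled (leaning 0.50 rad to the pot's front, -x). It swings about a level axis along the pot's y. A spring returns it: about 1 N at the grip to start it, 9 N at full stroke; let go there, it slams back at several rad/s.
- vent_grip (a point): Centre of the flat black grip on top of the vent lever: 14 mm thick along the pot's y, 22 mm wide, 44 mm long up the lever, on a steel rod 8 mm thick; 90 mm from the lever's axis, 201 mm above the bench at rest. It can be pinched from above with the fingers closing along the pot's y.
- vent_pivot (a point): Middle of the vent lever's axis: 135 mm to the right (-y) of the pot's centre and 118 mm above the bench. Axes as the pot's.
- paint_brush: Flat paint brush with a wooden handle lying to the left of the pot, 192 mm long; origin its middle. To be left alone.
- glue_bottle: White glue bottle with an orange nozzle standing left of the pot, 66 mm across, 180 mm high; origin the centre of its foot. To be left alone.
- hardwood_block: Brown hardwood block, 50 x 85 x 40 mm, to the right of the vent lever; origin the centre of its underside. To be left alone.
- sanding_block: Wood and cork sanding block, 64 x 110 x 35 mm, at the left front of the pot; origin the centre of its underside. To be left alone.
- spring_clamp: Black spring clamp with orange tips lying at the right front of the pot, 96 x 141 x 22 mm; origin its middle on the bench. To be left alone.
Not all that is in view belongs to the job. Several things have the shape of the filler_cap; the one meant has the colours described above.

How it is judged:
On the way, in this order (a step that is already met when the one before it is completed fails the run):
1. the vent lever is pulled fully over while the cap is still on (value of joint vent_lever above 0.8 rad and z of filler_cap in the frame of glue_pot below 0.145 m), for 0.2 s.
2. the vent lever is back at rest, the cap still on (value of joint vent_lever below 0.08 rad and z of filler_cap in the frame of glue_pot below 0.145 m), for 0.2 s.
At the end, for the whole second after the job is handed in: the gripper holds the cap (more than 1 N) at least 60 mm above where it sat on the pot, within 20 degrees of level, slower than 50 mm/s, touching nothing else of the pot; the vent lever is at rest (under 0.08 rad) (z of filler_cap in the frame of glue_pot above 0.198 m and contact force between filler_cap and the fingers above 1 N and contact force between filler_cap and glue_pot below 0.2 N and angle between filler_cap's own z axis and vertical below 0.35 rad and linear speed of filler_cap below 0.05 m/s and value of joint vent_lever below 0.08 rad); the arm keeps its last pose, push and grip.
It fails at once if the vent lever flies back (faster than 1.8 rad/s) (velocity of joint vent_lever below -1.8 rad/s).
It fails at once if the brush, glue bottle, hardwood block, sanding block or spring clamp is moved more than 3 cm (distance of any of paint_brush, glue_bottle, hardwood_block, sanding_block, spring_clamp from where it was at the start of the episode above 0.03 m).
It also fails if it takes over 64 s, if anything falls off the work surface, if the arm or the gripper's body presses on something with over 40 N, if the wrist force passes 120 N, or if a joint passes its speed limit or range.

## Working session

There is one attempt and no reset: what is moved stays moved. The work goes in short steps, Python scripts to look and compute and a shell command to move; the robot and the scene stay as the last step left them, time stands still between calls to the robot, and variables do not carry over. Pictures are saved under pics/ and viewed, at most 10 in all, crops included, and the job is handed in when it is done.

```bash
mkdir -p pics; cat > h.py <<'E'
import numpy as np, cv2
from plant import state, camera, calibration, pinch_z
def ray(name,u,v):
    c=calibration(name);K=np.array([[c["fx"],0,c["cx"]],[0,c["fy"],c["cy"]],[0,0,1.]])
    p=cv2.undistortPoints(np.array([[[u,v]]],float),K,np.array(c["dist"],float))[0,0]
    T=np.array(c["camera_from_world"]);R=T[:3,:3];o=-R.T@T[:3,3]
    return o,R.T@np.array([p[0],-p[1],-1.])
def atz(name,u,v,z):
    o,d=ray(name,u,v);return o+d*(z-o[2])/d[2]
def proj(name,P):
    c=calibration(name);K=np.array([[c["fx"],0,c["cx"]],[0,c["fy"],c["cy"]],[0,0,1.]])
    T=np.array(c["camera_from_world"]);q=(np.atleast_2d(P)@T[:3,:3].T+T[:3,3])*[1,-1,-1]
    return cv2.projectPoints(q,np.zeros(3),np.zeros(3),K,np.array(c["dist"],float))[0][:,0]
E
python3 - <<'E'
from h import *
for n in("top","side"):
    im=camera(n);cv2.imwrite(f"pics/{n}0.png",cv2.resize(im[...,::-1],(800,600),interpolation=cv2.INTER_CUBIC))
    print(n,ray(n,256,192))
s=state();print(s["time"],s["tcp_pos"],s["ee_rot"],pinch_z,s["gripper_width"])
E
```

```text
top (array([0.43669437, 0.08668411, 1.45860003]), array([ 0.08716645,  0.01172382, -0.99616847]))
side (array([ 0.6156585 , -1.0495973 ,  0.57651712]), array([-0.03634448,  0.93880568, -0.34265519]))
0.1 [0.20264267 0.48359314 0.20185853] [[-9.22295555e-01  3.86484740e-01 -6.74269195e-04]
 [ 3.86485328e-01  9.22294153e-01 -1.60850847e-03]
 [ 2.10558153e-07 -1.74411536e-03 -9.99998479e-01]] 0.0187 0.0853137236954414
```

View pics/top0.png

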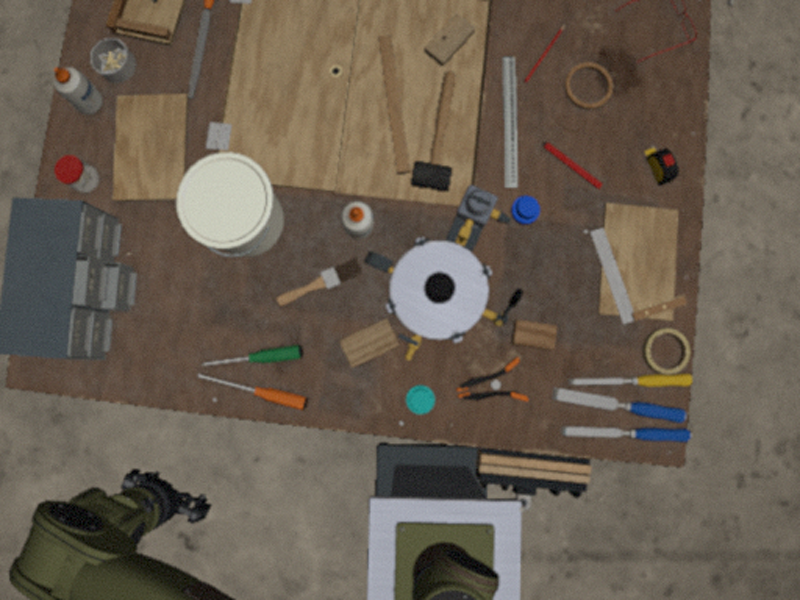

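View pics/side0.png

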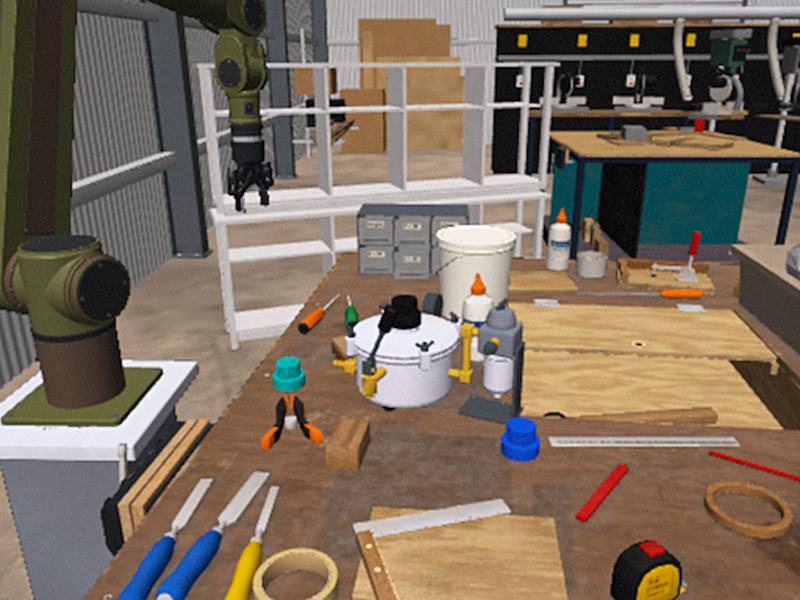

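The top view shows the pot at about (439,288) with the black cap at (440,288), the vent grip at (514,298) and the regulator at (478,203), all in 800 px scale. In the side view the cap is at (404,310) and the grip at (384,325). The blue and teal caps are decoys. I'll crop for precise pixels.

```bash
python3 - <<'E'
from h import *
t=camera("top")[...,::-1];s=camera("side")[...,::-1]
a=cv2.resize(t[110:240,220:370],None,fx=4,fy=4,interpolation=cv2.INTER_CUBIC)   # 600x520
cv2.imwrite("pics/ct.png",a)
b=cv2.resize(s[175:285,200:350],None,fx=5,fy=5,interpolation=cv2.INTER_CUBIC)
cv2.imwrite("pics/cs.png",b)
g=t.max(2)
# dark cap blob in top
m=(g<50).astype(np.uint8);n,l,st,c=cv2.connectedComponentsWithStats(m)
for i in range(1,n):
    if st[i,4]>20 and 230<c[i,0]<350 and 110<c[i,1]<240: print("top",c[i],st[i])
E
```

```text
top [275.7392638  112.64723926] [264 104  24  18 326]
top [280.87096774 183.77016129] [273 175  17  18 248]
top [328.02777778 192.52777778] [321 185  13  19  72]
```

View pics/ct.png

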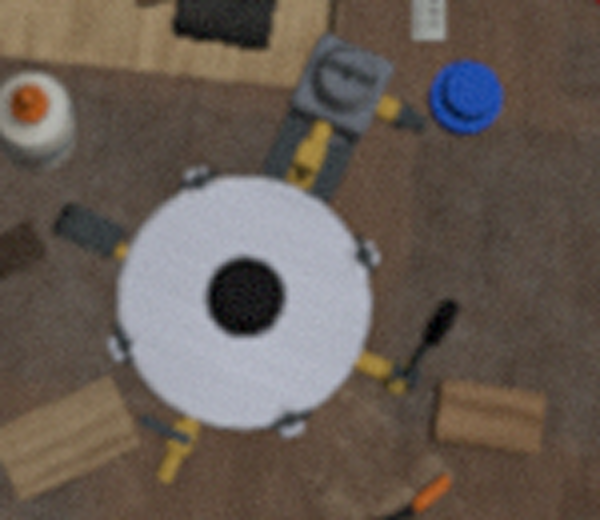

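View pics/cs.png

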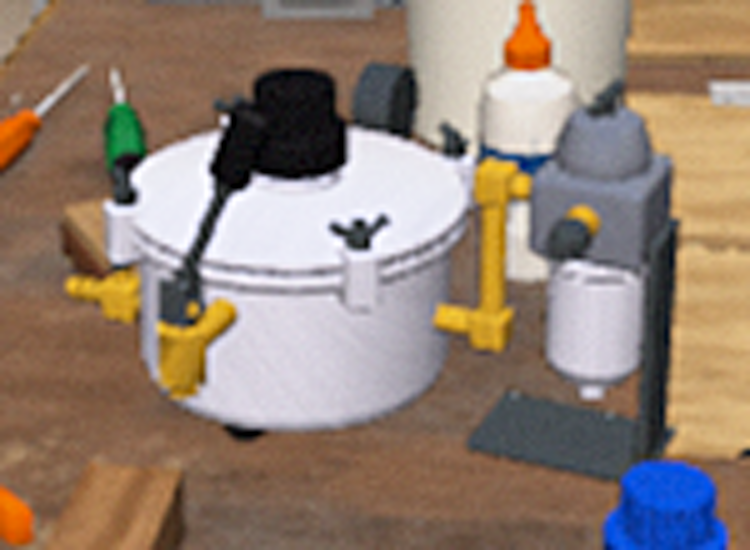

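The top crop shows the cap at (246,297), the grip at (439,322), the lid circle centred at (245,302) and the regulator at (345,82). The side crop shows the grip at (237,145) and the cap top at (294,82). Next I'll fit the pot's pose.

```bash
python3 - <<'E'
from h import *
from scipy.optimize import least_squares
T=lambda u,v:((u+.5)/4-.5+220,(v+.5)/4-.5+110); S=lambda u,v:((u+.5)/5-.5+200,(v+.5)/5-.5+175)
L=[("top",T(246,297),(0,0,.165)),("top",T(245,302),(0,0,.13)),("top",T(439,322),(.035,-.135,.201)),
("side",S(237,145),(.035,-.135,.201)),("side",S(295,82),(0,0,.186)),("top",T(345,80),(.176,0,.2)),("side",S(183,300),(0,-.135,.118))]
def P(p,l):
    c,s=np.cos(p[2]),np.sin(p[2]);return [p[0]+c*l[0]-s*l[1],p[1]+s*l[0]+c*l[1],l[2]]
f=lambda p:np.concatenate([proj(n,P(p,l))[0]-u for n,u,l in L])
r=least_squares(f,[.5,.05,-.4],loss="soft_l1");p=r.x;print(p,np.rad2deg(p[2]));print(f(p).reshape(-1,2).round(1))
print("grip",P(p,(.035,-.135,.201)),atz("top",*T(439,322),.201),"cap",P(p,(0,0,.17)),atz("top",*T(246,297),.165))
for n,u in(("brush",(300,285)),("bottle",(358,217)),("block",(535,334)),):print(n,atz("top",u[0]/1.5625,u[1]/1.5625,.03))
E
```

```text
[ 0.57667142  0.02851721 -0.39114677] -22.411058888859298
[[ 0.  -0.3]
 [-0.3 -0.4]
 [ 0.4 -0.1]
 [ 0.1  1. ]
 [-1.6 -0. ]
 [-0.1 -2.4]
 [-1.2 -1.4]]
grip [np.float64(0.5575593636561634), np.float64(-0.10963028239836366), 0.201] [ 0.55714207 -0.10840432  0.201     ] cap [np.float64(0.5766714180458288), np.float64(0.02851720899039257), 0.17] [0.57567838 0.02851025 0.165     ]
brush [0.58815533 0.31349009 0.03      ]
bottle [0.73521362 0.19639494 0.03      ]
block [ 0.49764909 -0.17807854  0.03      ]
```

```bash
python3 -m pendant '{"offset":[[0,0,-50],[0,0,-100],[-36,-27,-110],[-81,-60,-110],[-127,-93,-110],[-172,-127,-110],[-218,-160,-110],[-264,-194,-110],[-309,-227,-110],[-355,-261,-110],[-400,-294,-110],[-440,-324,-110]],"spin":[0,0,0,0,0,0,0,0,0,0,0,0]}' -1; python3 -m pendant '{"offset":[[-36,-27,0],[-76,-56,0],[-103,-76,0],[-113,-84,0],[-116,-85.5,0],[-116,-85.5,0],[-116,-85.5,0]],"spin":[0,0,0,0,0,0,0]}' -0.3
python3 -c "
from h import *
s=state();print(s['q'],s['tcp_pos'],s['ee_rot'],s['wrist_force'],s['gripper_width'])
im=camera('side')[...,::-1];cv2.imwrite('pics/s1.png',cv2.resize(im[100:290,150:370],None,fx=3,fy=3,interpolation=cv2.INTER_CUBIC))"
```

```text
time: 1.7
tcp_pos: [0.4842, 0.0134, 0.3125]
ee_rot: [[-0.922, 0.387, 0.0], [0.387, 0.922, 0.0], [-0.0, 0.0, -1.0]]
wrist_force: [0.4, -0.1, 0.3]
gripper_width: 0.0852
grasp_force: 0.0
time: 2.58
tcp_pos: [0.557, -0.1073, 0.313]
ee_rot: [[-0.923, 0.385, 0.0], [0.385, 0.923, 0.0], [-0.0, 0.0, -1.0]]
wrist_force: [-0.6, -0.2, -0.2]
gripper_width: 0.0556
grasp_force: 0.0
[-1.90490943e-01  3.18137617e-01  2.29140649e-01  1.48161844e+00
  2.58713099e-04  2.04993221e-01] [ 0.55701039 -0.10731577  0.31299966] [[-9.22810141e-01  3.85254971e-01  2.26632504e-04]
 [ 3.85255017e-01  9.22810123e-01  2.19777748e-04]
 [-1.24468299e-04  2.90124444e-04 -9.99999950e-01]] [-0.61903905 -0.17721081 -0.18508821] 0.05561735015532359
```

View pics/s1.png

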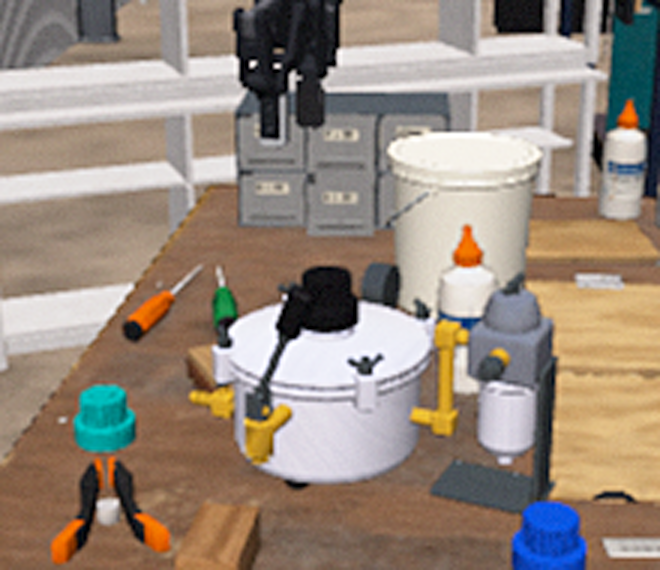

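The gripper hangs at crop (285,110), directly over the lever grip at (290,310). Now I'll go down and pinch it.

```bash
python3 -m pendant '{"offset":[[0,-1,20],[0,-1,50],[0,-1,80],[0,-1,105],[0,-1,120],[0,-1,128],[0,-1,131],[0,-1,131],[0,-1,131]],"spin":[0,0,0,0,0,0,0,0,0]}' -; python3 -m pendant '{"offset":[[0,0,0],[0,0,0],[0,0,0],[0,0,0],[0,0,0],[0,0,0],[0,0,0]],"spin":[0,0,0,0,0,0,0]}' 1
python3 -c "
from h import *
im=camera('side')[...,::-1];cv2.imwrite('pics/s2.png',cv2.resize(im[130:260,180:330],None,fx=4,fy=4,interpolation=cv2.INTER_CUBIC))"
```

```text
time: 3.75
tcp_pos: [0.5576, -0.1094, 0.1824]
ee_rot: [[-0.922, 0.387, 0.001], [0.387, 0.922, -0.0], [-0.001, 0.0, -1.0]]
wrist_force: [-0.1, 0.2, 0.1]
gripper_width: 0.0555
grasp_force: 0.0
time: 4.62
tcp_pos: [0.557, -0.1097, 0.182]
ee_rot: [[-0.922, 0.387, 0.0], [0.387, 0.922, -0.001], [-0.001, -0.001, -1.0]]
wrist_force: [-2.3, -2.3, 5.4]
gripper_width: 0.0117
grasp_force: 60.4
```

View pics/s2.png

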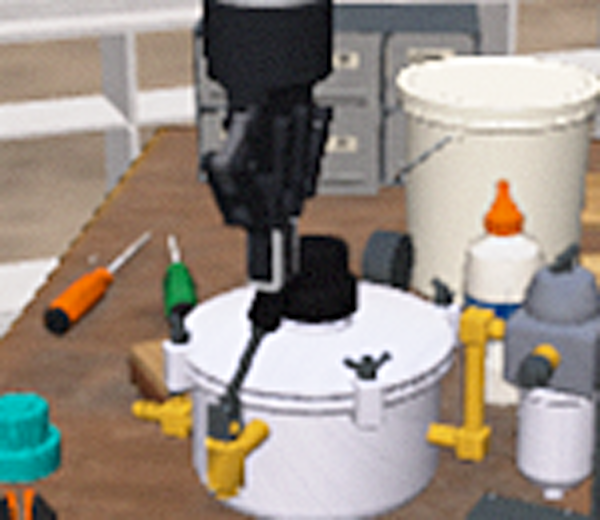

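The pads hold the lever grip at crop (268,280), with a width of 12 mm and a force of 60 N. Now I'll pull it along the arc.

```bash
python3 -m pendant '{"offset":[[8.5,0,-3],[17,0,-5.3],[26,0,-6.6],[35,0,-7],[44,0,-6.6],[53,0,-5.3],[61.5,0,-3],[70,0,0],[78,0,4],[80,0,5],[80,0,5],[80,0,5]],"spin":[0,0,0,0,0,0,0,0,0,0,0,0]}' -
python3 -c "
from h import *
s=state();print(s['wrist_force'])
im=camera('side')[...,::-1];cv2.imwrite('pics/s3.png',cv2.resize(im[130:260,180:330],None,fx=4,fy=4,interpolation=cv2.INTER_CUBIC))"
```

```text
time: 6.18
tcp_pos: [0.4878, -0.08, 0.181]
ee_rot: [[-0.922, 0.386, 0.011], [0.386, 0.922, -0.004], [-0.012, 0.0, -1.0]]
wrist_force: [-0.9, -5.1, 19.8]
gripper_width: 0.0109
grasp_force: 58.6
[-0.94529801 -5.05402777 19.77532163]
```

View pics/s3.png

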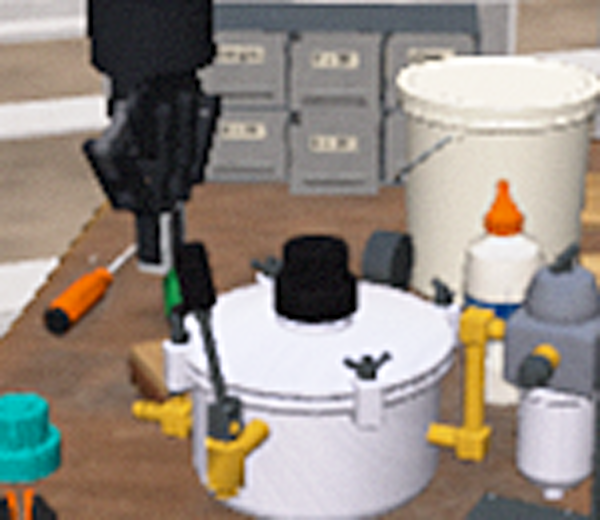

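The lever at crop (195,275) leans only part of the way forward, while the pads at (155,250) have slid towards its front edge. I'll quantify this before moving.

```bash
python3 - <<'E'
from h import *
s=state();print(s['tcp_pos'],s['q'])
C=lambda P:((proj("side",P)+.5-[180,130])*4-.5).round(0).tolist()
t=s['tcp_pos'];R=s['ee_rot'];
print("tip s3",C([t, t-R[:,1]*.012, t-R[:,2]*pinch_z]))
t0=np.array([.557,-.1097,.182]);print("tip s2",C([t0,t0+[0,0,pinch_z]]))
c,sn=np.cos(-.39),np.sin(-.39);Rz=np.array([[c,-sn,0],[sn,c,0],[0,0,1]])
o=np.array([.5767,.0285,0])
for q in(0,.5,.6,.7,.8,.9):
    a=.4-q;print(q,C([o+Rz@[r*np.sin(a),-.135,.118+r*np.cos(a)] for r in(0,.068,.09,.112)]))
im=camera('side')[...,::-1];cv2.imwrite('pics/s4.png',cv2.resize(im[165:240,200:255],None,fx=8,fy=8,interpolation=cv2.INTER_CUBIC))
E
```

```text
[ 0.4878615  -0.08002517  0.18106753] [-0.16090285  0.20903659 -0.26444141  1.08531097 -0.00238174  0.23548945]
tip s3 [[162.0, 311.0], [152.0, 318.0], [160.0, 283.0]]
tip s2 [[269.0, 329.0], [269.0, 300.0]]
0 [[222.0, 414.0], [258.0, 329.0], [270.0, 300.0], [283.0, 271.0]]
0.5 [[222.0, 414.0], [209.0, 313.0], [205.0, 279.0], [201.0, 245.0]]
0.6 [[222.0, 414.0], [200.0, 313.0], [192.0, 279.0], [185.0, 245.0]]
0.7 [[222.0, 414.0], [190.0, 314.0], [180.0, 281.0], [170.0, 247.0]]
0.8 [[222.0, 414.0], [181.0, 316.0], [168.0, 283.0], [155.0, 251.0]]
0.9 [[222.0, 414.0], [173.0, 319.0], [157.0, 287.0], [141.0, 256.0]]
```

View pics/s4.png

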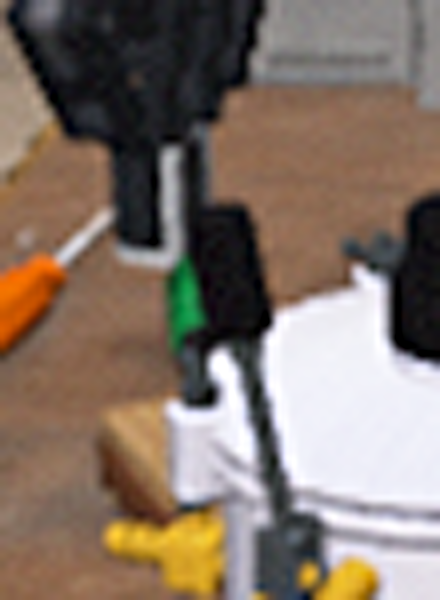

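The true fingertips sit about 26 mm above the reported TCP: predicted tip row 311, seen 270. So the pads only caught the top of the grip, and now hold its front corner at a lever angle of about 0.6. I'll ride it back slowly along the corner's arc, then regrasp lower.

```bash
python3 -m pendant '{"offset":[[-2,0,-0.6],[-4,0,-1.2],[-7,0,-2],[-10,0,-2.6],[-13,0,-3.2],[-16,0,-3.7],[-19,0,-4.1],[-22,0,-4.4],[-25,0,-4.7],[-28,0,-4.8],[-31,0,-4.9],[-34,0,-4.9]],"spin":[0,0,0,0,0,0,0,0,0,0,0,0]}' -
python3 -c "
from h import *
C=lambda P:((proj('side',P)+.5-[180,130])*4-.5).round(0).tolist()
print(C(state()['tcp_pos']))
im=camera('side')[...,::-1];cv2.imwrite('pics/s5.png',cv2.resize(im[130:260,180:330],None,fx=4,fy=4,interpolation=cv2.INTER_CUBIC))"
```

```text
time: 7.78
tcp_pos: [0.5183, -0.0932, 0.186]
ee_rot: [[-0.922, 0.386, 0.01], [0.386, 0.922, -0.004], [-0.011, 0.0, -1.0]]
wrist_force: [-2.2, -5.0, 20.1]
gripper_width: 0.0107
grasp_force: 58.6
[[208.0, 312.0]]
```

View pics/s5.png

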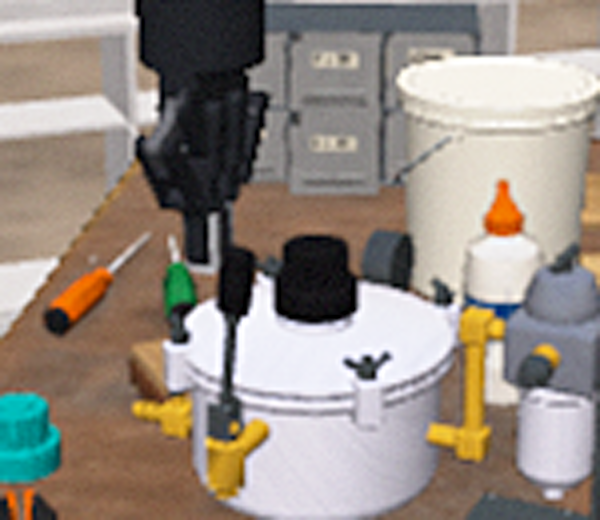

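Nine pictures have been viewed. The lever is now near vertical and still held, with the grip at (237,285) and the pads at (210,240). I'll keep easing it back.

```bash
python3 -m pendant '{"offset":[[-3,0,0],[-6,0,0.2],[-9,0,0.4],[-12,0,0.6],[-15,0,1],[-18,0,1.4],[-21,0,1.9],[-24,0,2.5],[-27,0,3],[-30,0,3.5],[-33,0,4],[-36,0,4.6]],"spin":[0,0,0,0,0,0,0,0,0,0,0,0]}' -
python3 -m pendant '{"offset":[[-2,0,0.4],[-4,0,0.8],[-5,0,1],[-5,0,1]],"spin":[0,0,0,0]}' -
cat >> h.py <<'E'
PO=np.array([.5767,.0285,0]);_c,_s=np.cos(-.39),np.sin(-.39);RZ=np.array([[_c,-_s,0],[_s,_c,0],[0,0,1]])
def lever_q(im):
    "match of the dark grip and rod against their projected outline"
    g=cv2.cvtColor(im,cv2.COLOR_RGB2GRAY).astype(float);best=[]
    for q in np.arange(-.1,1.0,.02):
        a=.4-q
        P=lambda r,w:[r*np.sin(a)+w*np.cos(a),-.142,.118+r*np.cos(a)-w*np.sin(a)]
        ins=np.array([PO+RZ@P(r,0) for r in np.linspace(.03,.07,15)])
        out=np.array([PO+RZ@P(r,w) for r in np.linspace(.03,.062,10) for w in(-.012,.012)])
        f=lambda X:cv2.remap(g.astype(np.float32),proj("side",X).astype(np.float32)[:,None],None,cv2.INTER_LINEAR).mean()
        best.append((f(ins)-f(out),round(q,2)))
    return sorted(best)[:3]
E
python3 -c "
from h import *
for n in ('s5','s3','s2'):
    b=cv2.imread('pics/%s.png'%n); 
    im=np.zeros((384,512,3),np.uint8); im[130:260,180:330]=cv2.resize(b,(150,130),interpolation=cv2.INTER_AREA)[...,::-1]; print(n,lever_q(im))
print(lever_q(camera('side')))"
```

```text
time: 9.32
tcp_pos: [0.5542, -0.1084, 0.1829]
ee_rot: [[-0.921, 0.39, 0.016], [0.39, 0.921, -0.006], [-0.017, 0.0, -1.0]]
wrist_force: [1.7, -6.2, 20.5]
gripper_width: 0.0109
grasp_force: 105.7
time: 9.82
tcp_pos: [0.5594, -0.1106, 0.1816]
ee_rot: [[-0.921, 0.39, 0.016], [0.39, 0.921, -0.007], [-0.018, 0.0, -1.0]]
wrist_force: [4.2, -7.3, 18.4]
gripper_width: 0.0104
grasp_force: 107.4
s5 [(np.float32(-186.09415), np.float64(0.2)), (np.float32(-180.23267), np.float64(0.18)), (np.float32(-174.14163), np.float64(0.22))]
s3 [(np.float32(-165.20998), np.float64(0.48)), (np.float32(-163.60081), np.float64(0.46)), (np.float32(-154.01382), np.float64(0.5))]
s2 [(np.float32(-187.57816), np.float64(-0.06)), (np.float32(-182.8483), np.float64(-0.04)), (np.float32(-174.10088), np.float64(-0.08))]
[(np.float32(-188.89539), np.float64(-0.04)), (np.float32(-186.88611), np.float64(-0.06)), (np.float32(-178.07588), np.float64(-0.02))]
```

```bash
python3 - <<'E'
from h import *
C=lambda P:((proj('side',P)+.5-[150,100])*3-.5).round(0).tolist()
t=np.array([.557,-.1073,.313]);R=np.array([.385,.923,0])
print("s1 tcp",C(t),"near tip",C(t-R*.028),C(t-R*.028+[0,0,.02]),"far",C(t+R*.028),C(t+R*.028+[0,0,.02]))
C0=lambda P:((proj('side',P)+.5)*1.5625-.5).round(0).tolist()
t=np.array([.2026,.4836,.2019]);y=np.array([.386,.922,0]);print("start",C0(t),C0(t-y*.043),C0(t-y*.043+[0,0,.013]),C0(t+[0,0,.02]))
E
```

```text
s1 tcp [[290.0, 179.0]] near tip [[273.0, 189.0]] [[273.0, 163.0]] far [[305.0, 171.0]] [[305.0, 146.0]]
start [[253.0, 227.0]] [[242.0, 231.0]] [[241.0, 226.0]] [[252.0, 219.0]]
```

```bash
python3 -m pendant '{"offset":[[0,0,0],[0,0,0],[0,0,0],[0,0,0],[0,0,0]],"spin":[0,0,0,0,0]}' -0.3
python3 -c "
from h import *
im=camera('side');print(lever_q(im))
g=im.max(2)
np.set_printoptions(linewidth=250)
print(g[170:226:2,232:268:1])"
```

```text
time: 10.5
tcp_pos: [0.5522, -0.1072, 0.1755]
ee_rot: [[-0.922, 0.386, -0.001], [0.386, 0.922, 0.0], [0.001, -0.0, -1.0]]
wrist_force: [0.2, -0.5, -0.4]
gripper_width: 0.0557
grasp_force: 0.0
[(np.float32(-190.0622), np.float64(-0.06)), (np.float32(-184.45003), np.float64(-0.04)), (np.float32(-177.68646), np.float64(-0.08))]
[[ 78  68  40 ... 135 135 134]
 [ 80  73  51 ... 141 135 143]
 [ 66  70  45 ... 144 147 146]
 ...
 [249 248 249 ... 231  85  61]
 [249 252 251 ... 254 252 236]
 [150 172 231 ... 249 251 250]]
```

```bash
python3 -m pendant '{"offset":[[-3,0,5],[-5.5,0,11],[-5.5,0,16],[-5.5,0,19.5],[-5.5,0,19.5],[-5.5,0,19.5]],"spin":[0,0,0,0,0,0]}' -; python3 -m pendant '{"offset":[[0,0,0],[0,0,0],[0,0,0],[0,0,0],[0,0,0],[0,0,0],[0,0,0]],"spin":[0,0,0,0,0,0,0]}' 1
python3 -c "
from h import *
im=camera('side');print(lever_q(im))"
```

```text
time: 11.3
tcp_pos: [0.5576, -0.1095, 0.1566]
ee_rot: [[-0.922, 0.386, 0.0], [0.386, 0.922, -0.0], [-0.0, 0.0, -1.0]]
wrist_force: [-0.9, 0.3, 0.2]
gripper_width: 0.0555
grasp_force: 0.0
time: 12.18
tcp_pos: [0.5575, -0.1099, 0.1567]
ee_rot: [[-0.922, 0.387, 0.0], [0.387, 0.922, -0.001], [-0.0, -0.001, -1.0]]
wrist_force: [-1.8, -4.3, 4.0]
gripper_width: 0.0133
grasp_force: 59.1
[(np.float32(-191.72638), np.float64(-0.06)), (np.float32(-184.96808), np.float64(-0.04)), (np.float32(-179.05457), np.float64(-0.08))]
```

```bash
python3 -m pendant '{"offset":[[4,0,-1.6],[8.5,0,-3],[13,0,-4.3],[17,0,-5.3],[21.5,0,-6.1],[26,0,-6.6],[30.5,0,-7],[35,0,-7.1],[39.5,0,-7],[44,0,-6.6],[44,0,-6.6]],"spin":[0,0,0,0,0,0,0,0,0,0,0]}' -
python3 -c "
from h import *
im=camera('side');print(lever_q(im))"
```

```text
time: 13.6
tcp_pos: [0.5213, -0.0944, 0.1638]
ee_rot: [[-0.922, 0.387, 0.008], [0.387, 0.922, -0.004], [-0.009, -0.001, -1.0]]
wrist_force: [5.8, -6.8, -1.1]
gripper_width: 0.0132
grasp_force: 58.9
[(np.float32(-196.26854), np.float64(0.28)), (np.float32(-183.19324), np.float64(0.26)), (np.float32(-181.51422), np.float64(0.3))]
```

```bash
python3 -m pendant '{"offset":[[5,0,0.3],[10,0,0.9],[15,0,1.7],[20,0,2.8],[25,0,4],[30,0,5.4],[35,0,7],[40,0,9],[44,0,11],[48,0,13],[48,0,13],[48,0,13]],"spin":[0,0,0,0,0,0,0,0,0,0,0,0]}' -
python3 -c "
from h import *
im=camera('side');print(lever_q(im));cv2.imwrite('pics/s6.png',cv2.resize(im[130:260,180:330,::-1],None,fx=4,fy=4,interpolation=cv2.INTER_CUBIC))"
```

```text
time: 15.15
tcp_pos: [0.48, -0.0766, 0.1522]
ee_rot: [[-0.922, 0.386, 0.014], [0.386, 0.922, -0.006], [-0.015, -0.0, -1.0]]
wrist_force: [8.9, -8.5, 2.3]
gripper_width: 0.0133
grasp_force: 58.5
[(np.float32(-129.39325), np.float64(0.66)), (np.float32(-128.99927), np.float64(0.68)), (np.float32(-122.255615), np.float64(0.7))]
```

```bash
python3 -m pendant '{"offset":[[3,0,1.6],[6,0,3.4],[9,0,5.2],[12,0,7],[12,0,7],[12,0,7]],"spin":[0,0,0,0,0,0]}' -
python3 -c "
from h import *
im=camera('side');print(lever_q(im))
im=camera('side');cv2.imwrite('pics/s6.png',cv2.resize(im[130:260,180:330,::-1],None,fx=4,fy=4,interpolation=cv2.INTER_CUBIC))"
```

```text
time: 15.95
tcp_pos: [0.4735, -0.0738, 0.1478]
ee_rot: [[-0.922, 0.387, 0.023], [0.387, 0.922, -0.01], [-0.025, -0.0, -1.0]]
wrist_force: [12.7, -11.6, 8.4]
gripper_width: 0.0132
grasp_force: 58.7
[(np.float32(-136.99338), np.float64(0.74)), (np.float32(-136.8872), np.float64(0.76)), (np.float32(-130.65378), np.float64(0.78))]
```

View pics/s6.png

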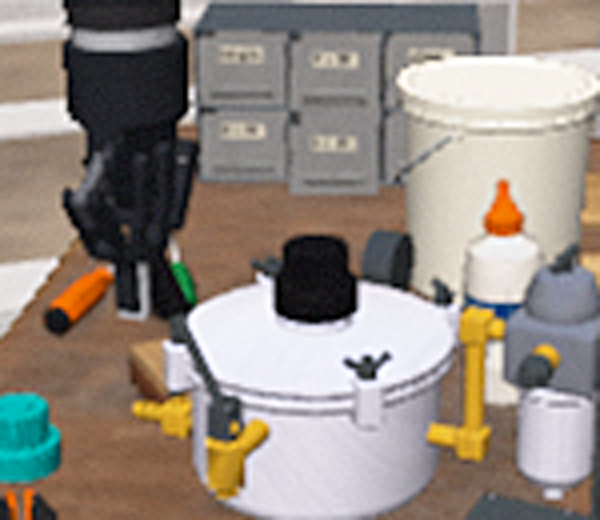

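```bash
python3 -m pendant '{"offset":[[2,0,1],[4,0,2],[6,0,3],[8,0,4],[8,0,4],[8,0,4],[8,0,4]],"spin":[0,0,0,0,0,0,0]}' -
python3 -c "
from h import *
im=camera('side');print(lever_q(im))"
```

```text
time: 16.92
tcp_pos: [0.4742, -0.074, 0.1477]
ee_rot: [[-0.921, 0.388, 0.038], [0.388, 0.922, -0.017], [-0.041, -0.0, -0.999]]
wrist_force: [22.5, -19.5, 16.7]
gripper_width: 0.0133
grasp_force: 59.5
[(np.float32(-136.8062), np.float64(0.76)), (np.float32(-136.35913), np.float64(0.74)), (np.float32(-131.24097), np.float64(0.78))]
```

The lever is against its stop: it stayed put while the force rose to about 28 N. Now I'll ease it back.

```bash
python3 -m pendant '{"offset":[[-4,0,-2.4],[-8,0,-4.4],[-12,0,-6.4],[-16,0,-9],[-20,0,-11.4],[-24,0,-13.4],[-28,0,-15.4],[-32,0,-17.4],[-36,0,-19],[-40,0,-20.4],[-44,0,-21.4],[-48,0,-22.4]],"spin":[0,0,0,0,0,0,0,0,0,0,0,0]}' -
python3 -c "
from h import *
im=camera('side');print(lever_q(im))"
python3 -m pendant '{"offset":[[-4,0,-0.7],[-8,0,-1.3],[-12,0,-1.8],[-16,0,-2],[-20,0,-2.1],[-24,0,-2.1],[-28,0,-2],[-32,0,-1.6],[-36,0,-1.1],[-40,0,-0.4],[-44,0,0.4],[-48,0,1.4]],"spin":[0,0,0,0,0,0,0,0,0,0,0,0]}' -
python3 -c "
from h import *
im=camera('side');print(lever_q(im))"
```

```text
time: 18.48
tcp_pos: [0.4985, -0.0846, 0.1623]
ee_rot: [[-0.922, 0.386, 0.0], [0.386, 0.922, 0.0], [-0.0, 0.0, -1.0]]
wrist_force: [-2.1, -1.4, 5.5]
gripper_width: 0.0132
grasp_force: 58.3
[(np.float32(-175.97308), np.float64(0.44)), (np.float32(-170.11526), np.float64(0.46)), (np.float32(-166.41806), np.float64(0.42))]
time: 20.02
tcp_pos: [0.5438, -0.1041, 0.1623]
ee_rot: [[-0.922, 0.387, 0.003], [0.387, 0.922, -0.002], [-0.004, -0.0, -1.0]]
wrist_force: [-3.1, -2.1, 11.7]
gripper_width: 0.0129
grasp_force: 58.4
[(np.float32(-188.37129), np.float64(0.0)), (np.float32(-184.54855), np.float64(0.02)), (np.float32(-173.96663), np.float64(-0.02))]
```

```bash
python3 -m pendant '{"offset":[[-3,0,0.6],[-6,0,1.3],[-9,0,2],[-12,0,2.7],[-14,0,3.2],[-16,0,3.6],[-17,0,3.6],[-17,0,3.6]],"spin":[0,0,0,0,0,0,0,0]}' -
python3 -c "
from h import *
im=camera('side');print(lever_q(im))"
```

```text
time: 21.08
tcp_pos: [0.5503, -0.1069, 0.16]
ee_rot: [[-0.922, 0.386, -0.011], [0.386, 0.922, 0.005], [0.012, 0.0, -1.0]]
wrist_force: [-26.1, 8.1, 32.4]
gripper_width: 0.013
grasp_force: 62.2
[(np.float32(-191.8696), np.float64(-0.06)), (np.float32(-185.09644), np.float64(-0.04)), (np.float32(-180.1155), np.float64(-0.08))]
```

```bash
python3 -m pendant '{"offset":[[4,0,-2],[8,0,-4],[8,0,-4]],"spin":[0,0,0]}' -; python3 -m pendant '{"offset":[[0,0,0],[0,0,0],[0,0,0],[0,0,-15],[0,0,-45],[0,0,-70],[0,0,-80],[0,0,-80]],"spin":[0,0,0,0,0,0,0,0]}' -0.3
python3 -c "
from h import *
im=camera('side');print(lever_q(im))
s=state();t=s['tcp_pos'];R=s['ee_rot'];d=R.T@(np.array([.5765,.0285,t[2]])-t);print(t,d*1000,s['q'])"
```

```text
time: 21.5
tcp_pos: [0.5505, -0.107, 0.1602]
ee_rot: [[-0.922, 0.387, -0.001], [0.387, 0.922, -0.0], [0.001, -0.001, -1.0]]
wrist_force: [-4.4, -2.7, 0.5]
gripper_width: 0.0129
grasp_force: 59.0
time: 22.5
tcp_pos: [0.5517, -0.1069, 0.2413]
ee_rot: [[-0.922, 0.386, 0.002], [0.386, 0.922, -0.0], [-0.002, 0.0, -1.0]]
wrist_force: [0.3, 0.3, -0.6]
gripper_width: 0.0553
grasp_force: 0.0
[(np.float32(-188.87856), np.float64(-0.06)), (np.float32(-183.5552), np.float64(-0.04)), (np.float32(-176.5935), np.float64(-0.08))]
[ 0.55105048 -0.10672078  0.2403038 ] [2.87785855e+01 1.34551596e+02 5.09419849e-03] [-1.91322983e-01  3.11037925e-01  3.23842585e-02  1.29204910e+00
  3.75188065e-05  2.05418349e-01]
```

```bash
python3 -m pendant '{"offset":[[5,25,0],[12,58,0],[20,95,0],[26,122,0],[28.5,133,0],[28.8,134.5,0],[28.8,134.5,0],[28.8,134.5,20],[28.8,134.5,50],[28.8,134.5,75],[28.8,134.5,88],[28.8,134.5,90]],"spin":[0,0,0,0,0,0,0,0,0,0,0,0]}' -
python3 -m pendant '{"offset":[[0,0,3],[0,0,6],[0,0,6]],"spin":[0,0,0]}' -
python3 -c "
from h import *
im=camera('side');cv2.imwrite('pics/u.png',im)
s=state();print(s['tcp_pos'],s['wrist_force'])"
```

```text
time: 24.05
tcp_pos: [0.5759, 0.0277, 0.1498]
ee_rot: [[-0.922, 0.387, -0.001], [0.387, 0.922, -0.0], [0.001, -0.001, -1.0]]
wrist_force: [0.2, 0.2, 0.0]
gripper_width: 0.0559
grasp_force: 0.0
time: 24.42
tcp_pos: [0.5767, 0.0285, 0.1447]
ee_rot: [[-0.922, 0.386, 0.001], [0.386, 0.922, 0.0], [-0.001, 0.0, -1.0]]
wrist_force: [0.5, -0.1, 0.3]
gripper_width: 0.0557
grasp_force: 0.0
[0.57668102 0.02846994 0.14473853] [-0.20391905  0.28129278  0.18542788]
```

```bash
python3 -m pendant '{"offset":[[0,0,2],[0,0,4],[0,0,4]],"spin":[0,0,0]}' - | egrep "tcp|wrist"
python3 -m pendant '{"offset":[[0,0,2],[0,0,4],[0,0,4]],"spin":[0,0,0]}' - | egrep "tcp|wrist"
python3 -m pendant '{"offset":[[0,0,2],[0,0,4],[0,0,4]],"spin":[0,0,0]}' - | egrep "tcp|wrist"
```

```text
tcp_pos: [0.5763, 0.0284, 0.1402]
wrist_force: [0.1, 0.4, -0.3]
tcp_pos: [0.5763, 0.0284, 0.1361]
wrist_force: [-0.2, -0.0, 0.6]
tcp_pos: [0.5763, 0.0284, 0.1322]
wrist_force: [0.1, 0.0, 0.1]
```

```bash
python3 -m pendant '{"offset":[[0,0,0],[0,0,0],[0,0,0],[0,0,0],[0,0,0]],"spin":[0,0,0,0,0]}' 1
python3 -c "
from h import *
s=state();print(s['ft_torque'],s['q'])"
```

```text
time: 26.22
tcp_pos: [0.5767, 0.0284, 0.1328]
ee_rot: [[-0.922, 0.386, 0.001], [0.386, 0.922, -0.0], [-0.001, 0.0, -1.0]]
wrist_force: [0.8, 0.4, 3.9]
gripper_width: 0.0422
grasp_force: 60.8
[-0.03594497  0.07834115  0.02501914] [ 4.92222864e-02  3.84836426e-01 -1.40703539e-01  1.04455782e+00
 -3.66324636e-05  4.46043811e-01]
```

The cap is gripped at 42 mm. I'll try counter-clockwise first and watch the torque.

```bash
python3 -m pendant '{"offset":[[0,0,0],[0,0,0],[0,0,0],[0,0,0]],"spin":[-0.08,-0.16,-0.24,-0.3]}' -
python3 -c "
from h import *
s=state();print(s['ft_torque'],s['q'][5])"
```

```text
time: 26.72
tcp_pos: [0.5763, 0.028, 0.1327]
ee_rot: [[-0.995, 0.097, 0.0], [0.097, 0.995, -0.0], [-0.0, -0.0, -1.0]]
wrist_force: [-1.6, -0.7, 3.9]
gripper_width: 0.0425
grasp_force: 61.8
[-0.05547421 -0.83625751 -0.80959674] 0.146366052465997
```

```bash
p(){ python3 -c "
from plant import state
s=state();print(s['time'],s['ft_torque'],s['wrist_force'],s['q'][5],s['gripper_width'])"; }
python3 -m pendant '{"offset":[[0,0,0],[0,0,0]],"spin":[0.08,0.16]}' - >/dev/null;p
python3 -m pendant '{"offset":[[0,0,0],[0,0,0]],"spin":[0.08,0.16]}' - >/dev/null;p
python3 -m pendant '{"offset":[[0,0,0],[0,0,0]],"spin":[0.08,0.16]}' - >/dev/null;p
python3 -m pendant '{"offset":[[0,0,0],[0,0,0]],"spin":[0.08,0.16]}' - >/dev/null;p
```

```text
26.975 [ 0.18933365 -0.22421743 -0.02881706] [1.04281106 0.59122149 2.92644316] 0.3086032393419058 0.04203398964450812
27.225 [ 0.10315983 -0.26793267 -0.01765408] [1.51795426 0.56184153 2.60755532] 0.46859350839844266 0.04207724299797302
27.475 [ 0.03903525 -0.29837151  0.06590719] [ 1.41081503 -0.66127013  3.22158498] 0.6285999691504893 0.04257183121791823
27.725 [ 0.00939021 -0.30397316  0.028132  ] [ 0.20081298 -0.37196358  1.813858  ] 0.7886075258960575 0.04236494249293544
```

Counter-clockwise met a stop at 0.8 N m. Clockwise turns freely, so it's a left-hand thread and I'll continue clockwise.

```bash
p(){ python3 -c "
from plant import state
s=state();print(s['time'],s['ft_torque'],s['wrist_force'],s['q'][5],s['gripper_width'])"; }
python3 -m pendant '{"offset":[[0,0,0],[0,0,0],[0,0,0],[0,0,0],[0,0,0],[0,0,0],[0,0,0]],"spin":[0.13,0.26,0.39,0.52,0.65,0.78,0.9]}' - >/dev/null;p
python3 -m pendant '{"offset":[[0,0,0],[0,0,0]],"spin":[0.08,0.16]}' - >/dev/null;p
python3 -m pendant '{"offset":[[0,0,0],[0,0,0]],"spin":[0.08,0.16]}' - >/dev/null;p
```

```text
28.6 [-0.2612631  -0.21571716  0.06847858] [ 1.92351649 -0.46226807  3.14891843] 1.6899566670686346 0.042669367828535205
28.85 [-0.28774485 -0.12714729  0.04050101] [ 0.65404565 -1.79065429  2.51564813] 1.8486273632400625 0.04252087090020994
29.1 [-0.35295444 -0.11166087  0.03945627] [ 1.17210123 -2.67382733  3.26697289] 2.0085917725923013 0.042142458666074446
```

```bash
p(){ python3 -c "
from plant import state
s=state();print(s['time'],s['ft_torque'],s['wrist_force'],s['tcp_pos'],s['gripper_width'],s['grasp_force'])"; }
python3 -m pendant '{"offset":[[0,0,-2],[0,0,-5],[0,0,-8],[0,0,-8]],"spin":[0,0,0,0]}' - >/dev/null;p
```

```text
29.6 [-0.04454081 -0.1634099   0.00107839] [ 0.74773764 -0.89836393 -0.53512363] [0.57645787 0.02844717 0.14065755] 0.04228526622902666 61.43257141113281
```

Lifting it 8 mm met no resistance, so the cap is free. I'll raise it to about 100 mm.

```bash
python3 -m pendant '{"offset":[[0,0,-5],[0,0,-12],[0,0,-22],[0,0,-35],[0,0,-50],[0,0,-65],[0,0,-80],[0,0,-90],[0,0,-92],[0,0,-92],[0,0,-92],[0,0,-92]],"spin":[0,0,0,0,0,0,0,0,0,0,0,0]}' -
python3 - <<'E'
from h import *
s=state();print(s['qvel'],s['wrist_force'])
im=camera('side');print(lever_q(im))
g=im.max(2).astype(int)
# neck bare? and dark cap now higher: grey levels along the column above the mouth
for z in np.arange(.14,.32,.01):
    u,v=proj('side',PO+[0,0,z])[0]; print(round(z,2),g[int(round(v)),int(round(u))],end='; ')
r,l=[proj('side',PO+RZ@[x,0,.25])[0].round(0) for x in(.04,-.04)];print(r,l)
E
```

```text
time: 31.1
tcp_pos: [0.5761, 0.0284, 0.2319]
ee_rot: [[0.377, 0.926, -0.001], [0.926, -0.377, -0.0], [-0.0, -0.001, -1.0]]
wrist_force: [-0.4, 0.3, -1.0]
gripper_width: 0.0423
grasp_force: 61.4
[-0.00027983 -0.0027152   0.00323901  0.00121052  0.00087242  0.0009895 ] [-0.39794258  0.31574555 -0.98453848]
[(np.float32(-190.50204), np.float64(-0.06)), (np.float32(-184.67447), np.float64(-0.04)), (np.float32(-178.08835), np.float64(-0.08))]
0.14 226; 0.15 231; 0.16 214; 0.17 128; 0.18 131; 0.19 143; 0.2 152; 0.21 143; 0.22 128; 0.23 109; 0.24 19; 0.25 27; 0.26 24; 0.27 22; 0.28 23; 0.29 1; 0.3 137; 0.31 139; [271. 170.] [243. 167.]
```

The cap now shows at z ≈ 0.237–0.29 m with the neck bare below it. The wrist carries about 1 N, the arm is still and the lever is at rest.

```bash
python3 -c "
from plant import finish_job
print(finish_job())"
```

```text
the job is handed in; nothing more can be done
None
```

I vented the pot and eased the lever back to rest. The cap came off clockwise (left-hand thread), and I handed the job in with it held level and still about 99 mm above its seat, at 31 s of the 64 s; my first lever pull slipped partway, so I eased it back and pulled again.

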